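# Take the fence stop out of the jig's T-slot

## Robot

A 6-joint arm with a two-finger parallel gripper is mounted at the origin on the work surface. World frame = base frame: x ahead of the robot, y to its left, z up, the work surface at z = 0. Lengths are in mm, angles in rad, forces in N, time in s.
With the tool pointing down it reaches from about 350 to 975 mm from the base axis. Payload 7.1 kg.
Tool frame: the origin (TCP) lies midway between the tips of the shut fingers; the grasp point (between the pads) lies pinch_z behind it (pinch_z is the distance from the TCP to the grasp point, in mm); z points along the fingers, y is the line along which they close (so a half turn about z gives the same grasp; the last joint's range is limited). The gripper opens to 88 mm and grips with 3 to 60 N. Pads are 20 mm wide; open, the fingers measure 115 mm over their backs; the gripper's body (75 mm by 178 mm) begins 61 mm behind the grasp point.
Start: joints at [-1.196, 0.423, 1.63, -0, 1.089, -0.019], TCP at [239.828, -577.137, 222.675] pointing down, gripper open.
Joint ranges: [-3, 3], [-0.9, 2.11], [0.09, 2.58], [-1.31, 4.45], [0.11, 2.69], [-2.54, 2.54]. Speed limits (rad/s): [2.39, 2.39, 3.01, 3.14, 3.14, 3.14].

## Interface

Orientations are given as a rotation vector (axis times angle).
In Python, from workcell import get_obs, get_image, close_job, pinch_z gives the robot as it stands.
- The arm moves only by the tool jog_arm, never from a script. Its argument "commands" is a list of rows, each a list of 3 entries, a list of its own where there are three numbers: the gripper command: -1 is shut, 1 is fully open, values between are in proportion, then the shift along the tool's x, y, z as a fraction of full scale, then the turn, a rotation vector about the tool's x, y, z as a fraction of full scale. In form: [[gripper, [tx, ty, tz], [rx, ry, rz]], ...]. A call has 1 to 10 rows; each row shifts and turns the commanded pose from where the row before left it, along the tool's axes as they then stand; what a row does not reach is not made up. Full scale, the value 1, is 0.1 m for a shift and 45 degrees for a turn. A row lasts 1/10 s, in which the tool goes at most 50 mm and 8.59 degrees, less where a joint would pass 70% of its speed; a pose out of reach is approached as far as the arm can. A call with a number of a shift or a turn outside -1 to 1 is refused whole. A call with a gripper value outside its range is refused whole. The fingers move at their own pace and stop on an object; the grip force is fixed at half the most. Time passes only in rows, so rows that do not move let the fingers close. It gives the time, the measured TCP pose, the force, the opening and the grip force at its end, in the units of the state.
- get_obs(): the state, without advancing time (a new reading comes with each control period).
- get_image(name): name is "scene" or "top" or "wrist"; returns a dict with "image" (420x560x3 uint8, blue, green, red), "z_map" (420x560 float32, mm along the optical axis (not along the pixel's ray), 0 where there is no reading), "intrinsics" (3x3 intrinsics, pixels), "k1" (the pictures are not rectified: a ray, as slopes to the right and down, at radius r is drawn at 1 + k1 r^2 times it, then the intrinsics apply), "eye" and "orientation" of the camera in the world; the wrist camera has in their place "mount" (4x4, takes a point from camera to tool coordinates, whose origin is the TCP and whose axes are the flange's). Camera axes: x right, y down, z forward; pixel columns grow to the right and rows downward; lengths in mm; the calibration is good to about 2 mm. A picture is of the moment at which its call begins: read the wrist's pose just before it.
- close_job(): hands the job in; it is judged then, once.
The state is a dict: "t": time; "qpos": joint angles; "qvel": joint speeds; "joint_torque": joint torques, N m; "ee_pos": TCP position; "orientation": TCP orientation; "ft_force": force on the tool from outside, world axes, zero at the start; "moment": the same for the moment, N m; "width": finger opening in mm; "grasp_force": force on a finger pad.
Only numpy, scipy, OpenCV 4.12 (cv2) and the standard library are available. Lean on these libraries where they do the work, as an engineer would, in place of code of your own. Each camera call takes 0.05 s, during which the arm holds its last target. There are 200 camera calls.

## Task

On the drilling jig, swing the steel keeper tab aside from the open end of the T-slot, slide the fence stop along the slot and out of that end, then stand it upright in the grey tray without dropping it. Leave the tab swung aside, and leave the paint can, the hammer and the wood offcut where they are.

Things in the scene. Friction and masses are not known exactly. Their poses are not given: they have to be found in the camera images.
- jig: Drilling jig fixed to the bench: plywood board 190 (x) x 320 (y) x 18 mm with an aluminium T-track, 64 mm wide, all along its middle; track top 42 mm above the bench. Origin: centre of the board's underside, on the bench, under the slot's centre line. y runs along the slot to its OPEN end (y = +160 mm), x across it, z up. The slot is closed at y = -150.
- slot_end (a point): Middle of the slot's open end, on the track's top: jig point (0, +160, 42) mm, axes as the jig. The slot's cavity is 40 mm wide, from 22 to 36 mm above the bench; two lips 6 mm thick above it leave a gap 20 mm wide. Beyond the open end is bare bench.
- tab (a joint): Keeper tab's angle, rad: 0 = across the slot's open end, blocking it (pointing along jig +x from its pivot); grows as its tip swings inward over the track (towards jig -y, clockwise from above); 1.57 = alongside the slot; limits 0 and 1.75. Starts at 0 to 0.2; light friction (about 1 N at the knob), stays where left. The stop can pass from about 1.4 on.
- tab_pivot (a point): On the tab's vertical pivot axis, on the tab's top face, 52 mm above the bench: jig point (-62, +142, 52) mm. The tab is a steel strip 22 mm wide, 8 mm thick, reaching from 12 mm behind the pivot to 106 mm in front of it.
- tab_knob (a point): Centre of the top of the tab's upright round black knob (18 mm diameter, 32 mm tall, standing on the tab's top face), 95 mm from the pivot axis; knob top 84 mm above the bench. Its x axis points from the pivot to the knob.
- stop: Fence stop, 0.25 to 0.5 kg, loose in the slot. Origin: centre of its underside (22 mm above the bench in the slot); y along the slot, z up. Steel nut 36 (x) x 70 (y), z 0-10 mm; neck 16 x 50, to z 24; aluminium body 44 x 70, z 23-39; low cross plate 56 wide at y -47 to -35, z 23-45. Play in the slot: 2 mm each side, 3 up. Out of the slot at jig y = +195 or more; starts at -100 to -30.
- stop_grip (a point): Centre of the top of the stop's upright black grip block: 24 (x) x 50 (y) mm, standing from 39 to 89 mm above the stop's underside, straight above the stop's origin; its top is 111 mm above the bench in the slot. Axes as the stop.
- tray: Grey open tray, 170 (x) x 140 (y) x 45 mm tall outside, walls and floor 5 mm, loose on the bench, 0.9 kg. Origin: centre of its underside; x along its longer side. It stands left or right of the jig.
- paint_can: Round steel paint can, 100 mm diameter, 125 mm tall, on the other side of the jig from the tray. Origin: centre of its underside. Bystander.
- hammer: Hammer about 220 mm long lying on the bench at the far left. Bystander.
- offcut: Plain wood offcut 90 x 160 x 35 mm lying on the bench at the far right. Origin: centre of its underside. Bystander.
Not all that is in view belongs to the job. There is more than one size of the stop; the job needs the smallest.

How it is judged:
By the outcome, as a careful person would: the job done as asked, in the order asked, and still so for the second after the job is handed in, with the robot touching nothing.
It also fails if it takes over 58 s, if anything falls off the work surface, if the arm or the gripper's body presses on something with over 40 N, if the wrist force passes 120 N, or if a joint passes its speed limit or range.

## Working session

There is one attempt and no reset: what is moved stays moved. The work goes in short steps, Python scripts to look and compute and a tool call to move; the robot and the scene stay as the last step left them, time stands still between calls to the robot, and variables do not carry over. Pictures are saved under pics/ and viewed, at most 10 in all, crops included, and the job is handed in when it is done.

Besides the shell and the picture viewer there is one more tool, called after ">>>" in YAML: its name, and indented under it one key for each argument. jog_arm: Moves the arm, as the interface text tells. Its arguments: {"type":"object","properties":{"commands":{"type":"array","items":{"type":"array"}}},"required":["commands"]}

```bash
mkdir -p pics; ls
cat > h.py <<'E'
import numpy as np, cv2
from scipy.spatial.transform import Rotation as R
from workcell import get_obs, get_image, close_job, pinch_z
def cloud(name):
    o=get_obs(); d=get_image(name); K=np.array(d["intrinsics"]); z=d["z_map"]
    h,w=z.shape; u,v=np.meshgrid(np.arange(w),np.arange(h))
    x=(u-K[0,2])/K[0,0]; y=(v-K[1,2])/K[1,1]; xd,yd=x.copy(),y.copy()
    for _ in range(15):
        s=1+d["k1"]*(x*x+y*y); x=xd/s; y=yd/s
    P=np.stack([x*z,y*z,z],-1)
    if "mount" in d:
        M=np.array(d["mount"]); P=P@M[:3,:3].T+M[:3,3]
        P=P@R.from_rotvec(o["orientation"]).as_matrix().T+np.array(o["ee_pos"])
    else:
        q=np.array(d["orientation"]); Rm=q if q.shape==(3,3) else R.from_rotvec(q).as_matrix()
        P=P@Rm.T+np.array(d["eye"])
    P[z==0]=np.nan
    return d["image"],P,o,d
E
python3 - <<'E'
from h import *
for n in ["top","scene"]:
    im,P,o,d=cloud(n); cv2.imwrite(f"pics/{n}0.png",im); np.save(f"{n}0.npy",P)
    print(n,d["eye"],d["orientation"],d["k1"],d["intrinsics"])
print(o,pinch_z, get_image("wrist")["mount"])
E
```

```text
pics
top [ 465.89511337   -5.24000152 1103.69909494] [-2.1587854   2.19700985 -0.1089211 ] -0.1327072072469809 [[420.0718511    0.         281.36551816]
 [  0.         420.0718511  215.58606641]
 [  0.           0.           1.        ]]
scene [1041.1247208   588.0306752   956.75914976] [-0.92644403 -2.54984114  0.99977622] -0.10015812109394905 [[408.52464898   0.         281.39849434]
 [  0.         408.52464898 209.69097411]
 [  0.           0.           1.        ]]
{'t': 0.05, 'qpos': array([-1.19600395e+00,  4.23811924e-01,  1.63067074e+00,  4.24062755e-06,
        1.08856981e+00, -1.90339434e-02]), 'qvel': array([-5.67903528e-05, -1.50656925e-03, -1.81895867e-03, -3.75096031e-05,
        2.25642508e-03,  1.41204125e-03]), 'joint_torque': array([ 1.05316834e-03, -5.46074617e+01, -2.74609244e+01,  6.47349679e-02,
        1.87221839e-02, -1.76065396e-05]), 'ee_pos': array([ 239.63687255, -576.65368116,  221.92730468]), 'orientation': array([-3.07947281e+00, -6.14346603e-01,  3.99753422e-04]), 'ft_force': array([-0.85013692, -0.29524115, -0.39188166]), 'moment': array([ 0.00499908, -0.00878413, -0.04417794]), 'grasp_force': 0.0, 'width': 87.70668170756316} 18.700000000000003 [[ 2.79730989e-04 -9.66568045e-01 -2.56410093e-01  7.12306004e+01]
 [ 9.99999864e-01  3.83424758e-04 -3.54413384e-04 -3.13678721e-01]
 [ 4.40878629e-04 -2.56409959e-01  9.66568021e-01 -1.61833189e+02]
 [ 0.00000000e+00  0.00000000e+00  0.00000000e+00  1.00000000e+00]]
```

View pics/top0.png

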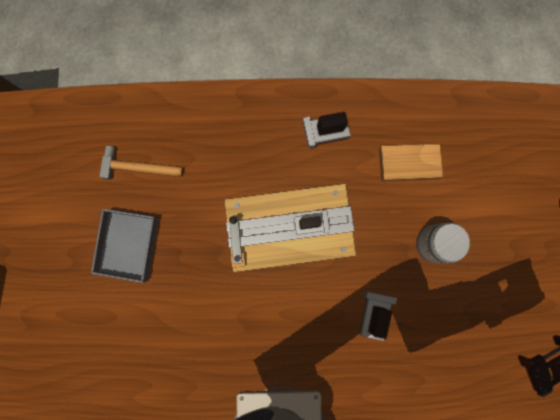

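View pics/scene0.png

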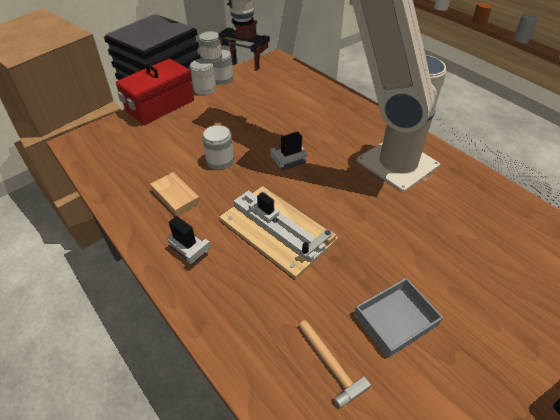

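Top view: the jig lies with its open end to the left (world +y), pivot ~(237,258), knob ~(234,220), stop in slot ~(310,222), tray ~(125,245), can (448,243). Two other stops, off the jig, at (327,128) and (378,317).

Run:
```python
from h import *
P=np.load("top0.npy")
def box(n,u0,u1,v0,v1,z0,z1):
    Q=P[v0:v1,u0:u1].reshape(-1,3); Q=Q[(Q[:,2]>z0)&(Q[:,2]<z1)].astype(np.float32)
    if len(Q)<3: print(n,"few",len(Q)); return
    r=cv2.minAreaRect(Q[:,:2]); print(n,len(Q),"rect",np.round(r[0]),np.round(r[1]),round(r[2],1),"z",np.median(Q[:,2]).round(1),"mean",Q[:,:2].mean(0).round(1))
box("jig",215,365,175,280,12,30)
box("track",220,365,200,265,36,46)
box("grip",290,335,205,240,98,125)
box("knob",222,245,205,232,70,95)
box("tab",222,250,205,270,48,57)
box("tray",80,170,195,295,38,55)
box("trayfloor",80,170,195,295,2,12)
box("can",410,480,215,275,110,140)
for n,b in dict(d1=(295,360,100,155),d2=(350,405,285,350)).items():
    box(n,*b,15,130); box(n+"top",*b,75,130)
print("bench",np.nanmedian(P[290:320,150:220,2]))
```

```text
Traceback (most recent call last):
cv2.error: OpenCV(4.12.0) /io/opencv/modules/imgproc/src/convhull.cpp:143: error: (-215:Assertion failed) total >= 0 && (depth == CV_32F || depth == CV_32S) in function 'convexHull'
```

```bash
cat > m.py <<'E'
from h import *
def box(P,n,u0,u1,v0,v1,z0,z1):
    Q=P[v0:v1,u0:u1].reshape(-1,3); Q=Q[(Q[:,2]>z0)&(Q[:,2]<z1)].astype(np.float32)
    if len(Q)<3: print(n,"few",len(Q)); return
    r=cv2.minAreaRect(np.ascontiguousarray(Q[:,:2])); print(n,len(Q),"rect",np.round(r[0]),np.round(r[1]),round(r[2],1),"z",np.median(Q[:,2]).round(1),"mean",Q[:,:2].mean(0).round(1))
E
python3 - <<'E'
from m import *
P=np.load("top0.npy")
for a in [("jig",215,365,175,280,12,30),("track",220,365,200,265,36,46),("grip",290,335,205,240,98,125),("knob",222,245,205,232,70,95),("tab",222,250,205,270,48,57),("tray",80,170,195,295,38,55),("trayfloor",80,170,195,295,2,12),("can",410,480,215,275,110,140),
("d1",295,360,100,155,15,130),("d1t",295,360,100,155,75,130),("d2",350,405,285,350,15,130),("d2t",350,405,285,350,75,130)]: box(P,*a)
print("bench",np.nanmedian(P[290:320,150:220,2]))
E
```

```text
jig 6178 rect [536. -36.] [191. 321.] 6.5 z 18.4 mean [537. -40.]
track 1747 rect [513. -38.] [111. 321.] 6.6 z 42.0 mean [532.7 -33.8]
grip 217 rect [542. -83.] [24. 50.] 6.6 z 110.9 mean [541.  -82.1]
knob 47 rect [552. 106.] [17. 16.] 44.9 z 83.6 mean [552.5 105.7]
tab 352 rect [505. 102.] [118.  22.] 4.8 z 52.1 mean [500.  101.6]
tray 548 rect [495. 396.] [144. 172.] 79.8 z 44.2 mean [493.3 394.8]
trayfloor 3442 rect [499. 407.] [267. 249.] 0.0 z 4.6 mean [497.5 402. ]
can 1258 rect [ 484. -417.] [99. 92.] 30.9 z 124.6 mean [ 485.3 -413.6]
d1 1158 rect [ 788. -135.] [ 75. 111.] 12.4 z 63.0 mean [ 778.2 -130.3]
d1t 508 rect [ 788. -144.] [35. 68.] 11.0 z 119.6 mean [ 783.8 -141.7]
d2 1244 rect [ 307. -247.] [ 77. 112.] 75.5 z 62.3 mean [ 312.6 -241.6]
d2t 536 rect [ 298. -246.] [36. 68.] 76.3 z 120.0 mean [ 299.7 -241.8]
bench 0.057081105208453664
```

```bash
cat > go.py <<'E'
from h import *
import sys
def delta(target,yaw=None):
    o=get_obs(); Rm=R.from_rotvec(o["orientation"]).as_matrix(); t=(Rm.T@(np.array(target)-o["ee_pos"]))
    y=np.degrees(np.arctan2(Rm[1,0],Rm[0,0]))
    print("pos",o["ee_pos"].round(1),"yaw",y.round(2),"toolz",Rm[:,2].round(4),"q",o["qpos"].round(2),"shift(frac)",(t/100).round(3), "" if yaw is None else f"rz total {-(yaw-y)/45:.3f}")
if __name__=="__main__":
    a=list(map(float,sys.argv[1:])); delta(a[:3],a[3] if len(a)>3 else None)
E
python3 go.py 552 106 200 184.9
```

```text
pos [ 239.7 -576.7  222.1] yaw 22.56 toolz [-5.0e-04  1.1e-03 -1.0e+00] q [-1.2   0.42  1.63 -0.    1.09 -0.02] shift(frac) [ 5.504 -5.106  0.227] rz total -3.607
```

>>> jog_arm:
  commands:
    - [-0.3,[0.344,-0.319,0],[0,0,0]]
    - [-0.3,[0.344,-0.319,0],[0,0,0]]
    - [-0.3,[0.344,-0.319,0],[0,0,0]]
    - [-0.3,[0.344,-0.319,0],[0,0,0]]
    - [-0.3,[0.344,-0.319,0],[0,0,0]]
    - [-0.3,[0.344,-0.319,0],[0,0,0]]
    - [-0.3,[0.344,-0.319,0],[0,0,0]]
    - [-0.3,[0.344,-0.319,0],[0,0,0]]

```text
t: 0.95
ee_pos: [396.4, -234.1, 222.7]
orientation: [3.081, 0.614, 0.0]
ft_force: [0.3, -0.1, 0.7]
width: 31.2
grasp_force: 0.0
```

>>> jog_arm:
  commands:
    - [-0.3,[0.344,-0.319,0],[0,0,0]]
    - [-0.3,[0.344,-0.319,0],[0,0,0]]
    - [-0.3,[0.344,-0.319,0],[0,0,0]]
    - [-0.3,[0.344,-0.319,0],[0,0,0]]
    - [-0.3,[0.344,-0.319,0],[0,0,0]]
    - [-0.3,[0.344,-0.319,0],[0,0,0]]
    - [-0.3,[0.344,-0.319,0],[0,0,0]]
    - [-0.3,[0.344,-0.319,0],[0,0,0]]

```text
t: 1.75
ee_pos: [552.6, 107.4, 222.5]
orientation: [3.081, 0.615, -0.0]
ft_force: [0.7, -0.2, -0.2]
width: 30.8
grasp_force: 0.0
```

>>> jog_arm:
  commands:
    - [-0.3,[0,0,0],[0,0,-0.19]]
    - [-0.3,[0,0,0],[0,0,-0.19]]
    - [-0.3,[0,0,0],[0,0,-0.19]]
    - [-0.3,[0,0,0],[0,0,-0.19]]
    - [-0.3,[0,0,0],[0,0,-0.19]]
    - [-0.3,[0,0,0],[0,0,-0.19]]
    - [-0.3,[0,0,0],[0,0,-0.19]]
    - [-0.3,[0,0,0],[0,0,-0.19]]
    - [-0.3,[0,0,0],[0,0,-0.19]]
    - [-0.3,[0,0,0],[0,0,-0.19]]

```text
t: 2.75
ee_pos: [552.1, 105.3, 222.4]
orientation: [-1.837, -2.548, 0.001]
ft_force: [0.6, 0.6, -1.0]
width: 30.5
grasp_force: 0.0
```

>>> jog_arm:
  commands:
    - [-0.3,[0,0,0],[0,0,-0.19]]
    - [-0.3,[0,0,0],[0,0,-0.19]]
    - [-0.3,[0,0,0],[0,0,-0.19]]
    - [-0.3,[0,0,0],[0,0,-0.19]]
    - [-0.3,[0,0,0],[0,0,-0.19]]
    - [-0.3,[0,0,0],[0,0,-0.19]]
    - [-0.3,[0,0,0],[0,0,-0.19]]
    - [-0.3,[0,0,0],[0,0,-0.19]]
    - [-0.3,[0,0,0],[0,0,-0.187]]
    - [-0.3,[0,0,0],[0,0,0]]

```text
t: 3.75
ee_pos: [552.1, 105.3, 222.5]
orientation: [0.136, -3.138, 0.0]
ft_force: [0.1, 0.7, 0.2]
width: 30.5
grasp_force: 0.0
```

```bash
python3 - <<'E'
from m import *
im,P,o,d=cloud("wrist"); cv2.imwrite("pics/w1.png",im); np.save("w1.npy",P)
m=(P[...,2]>76)&(P[...,2]<92)&(abs(P[...,0]-552)<25)&(abs(P[...,1]-106)<25)
Q=P[m]; print(len(Q),Q.mean(0),Q.min(0),Q.max(0), cv2.minEnclosingCircle(np.ascontiguousarray(Q[:,:2].astype(np.float32))) if len(Q) else "")
print(np.argwhere(m).mean(0))
E
python3 go.py 552 106 57 184.9
```

```text
304 [552.08954029 106.54629005  83.14034573] [544.00272119  97.81280941  76.01061408] [561.52802163 115.31236914  85.31576744] ((552.776611328125, 106.59427642822266), 8.912961959838867)
[194.26315789 280.57236842]
pos [552.1 105.4 222.5] yaw -175.31 toolz [-4.e-04 -0.e+00 -1.e+00] q [ 0.17  0.33  1.77  0.    1.04 -1.49] shift(frac) [0.    0.006 1.655] rz total -8.005
```

>>> jog_arm:
  commands:
    - [-0.3,[0,0.012,0.33],[0,0,0]]
    - [-0.3,[0,0,0.33],[0,0,0]]
    - [-0.3,[0,0,0.33],[0,0,0]]
    - [-0.3,[0,0,0.33],[0,0,0]]
    - [-0.3,[0,0,0.32],[0,0,0]]
    - [-0.3,[0,0,0],[0,0,0]]
    - [-0.3,[0,0,0],[0,0,0]]

```text
t: 4.5
ee_pos: [552.0, 106.5, 58.7]
orientation: [0.13, -3.138, 0.0]
ft_force: [-0.0, 0.4, 1.0]
width: 30.6
grasp_force: 0.0
```

>>> jog_arm:
  commands:
    - [-0.3,[0.009,-0.132,0],[0,0,0.178]]
    - [-0.3,[0.009,-0.132,0],[0,0,0.178]]
    - [-0.3,[0.009,-0.132,0],[0,0,0.178]]
    - [-0.3,[0.009,-0.132,0],[0,0,0.178]]
    - [-0.3,[0.009,-0.132,0],[0,0,0.178]]
    - [-0.3,[0.009,-0.132,0],[0,0,0.178]]

```text
t: 5.1
ee_pos: [529.1, 33.3, 61.2]
orientation: [1.165, 2.912, 0.003]
ft_force: [1.0, 1.7, -1.4]
width: 31.3
grasp_force: 0.5
```

>>> jog_arm:
  commands:
    - [-0.3,[0.009,-0.132,0],[0,0,0.178]]
    - [-0.3,[0.009,-0.132,0],[0,0,0.178]]
    - [-0.3,[0.009,-0.132,0],[0,0,0.178]]
    - [-0.3,[0.009,-0.132,0],[0,0,0.178]]
    - [-0.3,[0.009,-0.132,0],[0,0,0.178]]
    - [-0.3,[0.009,-0.132,0],[0,0,0.178]]
    - [-0.3,[0,0,0],[0,0,0]]
    - [-0.3,[0,0,0],[0,0,0]]

```text
t: 5.9
ee_pos: [457.5, 3.7, 60.2]
orientation: [2.241, 2.199, 0.004]
ft_force: [-0.9, 0.0, 0.2]
width: 30.8
grasp_force: 0.0
```

```bash
python3 go.py 542 -83 200 96.5
```

```text
pos [457.5   3.7  60.2] yaw 88.92 toolz [ 0.0032 -0.     -1.    ] q [-0.02  0.46  2.09  0.    0.59  0.  ] shift(frac) [-0.851  0.866 -1.395] rz total -0.168
```

>>> jog_arm:
  commands:
    - [-0.3,[0,0,-0.35],[0,0,0]]
    - [-0.3,[0,0,-0.35],[0,0,0]]
    - [-0.3,[0,0,-0.35],[0,0,0]]
    - [-0.3,[0,0,-0.35],[0,0,0]]
    - [0.4,[-0.284,0.288,0],[0,0,0]]
    - [0.4,[-0.284,0.288,0],[0,0,0]]
    - [0.4,[-0.283,0.289,0],[0,0,0]]
    - [0.4,[0,0,0],[0,0,-0.168]]
    - [0.4,[0,0,0],[0,0,0]]
    - [0.4,[0,0,0],[0,0,0]]

```text
t: 6.9
ee_pos: [540.6, -83.1, 198.9]
orientation: [-2.097, -2.339, -0.0]
ft_force: [-0.8, 0.1, -0.3]
width: 61.7
grasp_force: 0.0
```

```bash
python3 - <<'E'
from m import *
im,P,o,d=cloud("wrist"); cv2.imwrite("pics/w2.png",im); np.save("w2.npy",P)
m=(P[...,2]>105)&(P[...,2]<118)&(abs(P[...,0]-542)<35)&(abs(P[...,1]+83)<45)
Q=np.ascontiguousarray(P[m].astype(np.float32)); print(len(Q),cv2.minAreaRect(Q[:,:2]),np.median(Q[:,2]))
im,P,o,d=cloud("top"); box(P,"knob",222,320,205,275,70,95); box(P,"tab",222,300,225,275,47,57)
E
python3 go.py 542 -83 75 96.5
```

```text
pos [540.4 -82.9 198.9] yaw 96.25 toolz [-0.e+00  1.e-04 -1.e+00] q [-0.17  0.34  1.82  0.    0.98 -0.28] shift(frac) [-0.003  0.016  1.239] rz total -0.006Traceback (most recent call last):
  File "<stdin>", line 4, in <module>
cv2.error: OpenCV(4.12.0) /io/opencv/modules/imgproc/src/convhull.cpp:143: error: (-215:Assertion failed) total >= 0 && (depth == CV_32F || depth == CV_32S) in function 'convexHull'
```

View pics/w2.png

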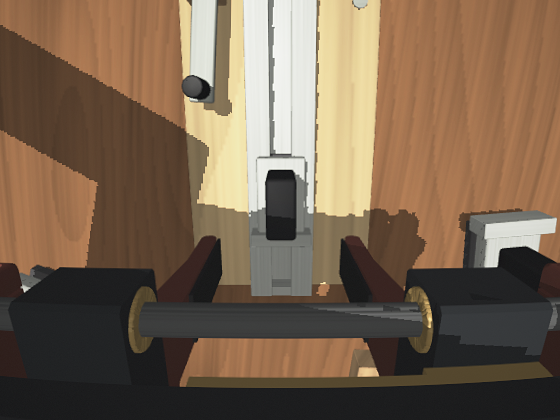

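Wrist view: the tab lies alongside the track (knob at (195,87)), and the stop's grip is at (281,205), centred between the fingers.

Run:
```python
from m import *
P=np.load("w2.npy"); print(P[180:235:8,281].round(1))
box(P,"grip",262,300,165,242,95,125)
im,P,o,d=cloud("scene"); m=(P[...,2]>78)&(P[...,2]<92)&(P[...,0]<500)&(P[...,0]>400)&(abs(P[...,1]-5)<50)
print("knob",P[m].mean(0),m.sum())
```

```text
[[539.7 -58.7 110. ]
 [540.4 -64.9 109.7]
 [541.1 -71.1 109.3]
 [541.7 -76.7 112.2]
 [542.5 -83.4 110.6]
 [543.2 -90.1 109.6]
 [543.9 -96.  111.3]]
grip 1995 rect [542. -82.] [24. 49.] 6.7 z 110.4 mean [542.  -79.8]
knob [462.31158091   4.20901145  82.77392317] 27
```

>>> jog_arm:
  commands:
    - [0.4,[0.005,0.016,0.31],[0,0,-0.007]]
    - [0.4,[0,0,0.31],[0,0,0]]
    - [0.4,[0,0,0.31],[0,0,0]]
    - [0.4,[0,0,0.31],[0,0,0]]
    - [0.4,[0,0,0],[0,0,0]]
    - [-1,[0,0,0],[0,0,0]]
    - [-1,[0,0,0],[0,0,0]]
    - [-1,[0,0,0],[0,0,0]]
    - [-1,[0,0,0],[0,0,0]]
    - [-1,[0,0,0],[0,0,0]]

```text
t: 8.0
ee_pos: [542.3, -82.7, 75.5]
orientation: [2.089, 2.346, 0.001]
ft_force: [-2.5, -0.1, 1.8]
width: 25.4
grasp_force: 0.8
```

```bash
python3 go.py 513.7 163 75 96.5
```

```text
pos [542.3 -82.7  75.5] yaw 96.63 toolz [ 1.e-03 -2.e-04 -1.e+00] q [-0.17  0.53  1.89 -0.    0.73 -0.29] shift(frac) [ 2.474e+00 -1.000e-03  5.000e-03] rz total 0.003
```

>>> jog_arm:
  commands:
    - [-1,[0,0,0],[0,0,0]]
    - [-1,[0,0,0],[0,0,0]]
    - [-1,[0,0,-0.013],[0,0,0]]
    - [-1,[0.05,0,0],[0,0,0]]
    - [-1,[0.15,0,0],[0,0,0]]
    - [-1,[0.2,0,0],[0,0,0]]
    - [-1,[0.2,0,0],[0,0,0]]
    - [-1,[0.2,0,0],[0,0,0]]

```text
t: 8.8
ee_pos: [532.0, -1.5, 75.6]
orientation: [-2.089, -2.346, 0.001]
ft_force: [0.5, -0.1, -4.7]
width: 23.7
grasp_force: 30.0
```

>>> jog_arm:
  commands:
    - [-1,[0.2,0,0],[0,0,0]]
    - [-1,[0.25,0,0],[0,0,0]]
    - [-1,[0.25,0,0],[0,0,0]]
    - [-1,[0.25,0,0],[0,0,0]]

```text
t: 9.2
ee_pos: [520.8, 93.1, 75.6]
orientation: [-2.088, -2.346, 0.001]
ft_force: [0.5, -0.5, -3.8]
width: 24.3
grasp_force: 30.0
```

>>> jog_arm:
  commands:
    - [-1,[0.25,0,0],[0,0,0]]
    - [-1,[0.25,0,0],[0,0,0]]
    - [-1,[0.25,0,0],[0,0,0]]
    - [-1,[0.1,0,0],[0,0,0]]
    - [-1,[0,0,0],[0,0,0]]

```text
t: 9.7
ee_pos: [511.3, 177.2, 75.7]
orientation: [-2.086, -2.349, 0.001]
ft_force: [-0.4, -1.2, -3.4]
width: 23.7
grasp_force: 30.0
```

```bash
python3 go.py 495 398 180 99.8
```

```text
pos [511.3 177.2  75.7] yaw 96.78 toolz [-5.e-04 -1.e-04 -1.e+00] q [0.31 0.52 1.9  0.   0.72 0.19] shift(frac) [ 2.212  0.098 -1.043] rz total -0.067
```

>>> jog_arm:
  commands:
    - [-1,[0,0,-0.2],[0,0,0]]
    - [-1,[0,0,-0.3],[0,0,0]]
    - [-1,[0,0,-0.3],[0,0,0]]
    - [-1,[0,0,0],[0,0,0.12]]
    - [-1,[0,0,0],[0,0,0.13]]
    - [-1,[0,0,0],[0,0,0.12]]
    - [-1,[0,0,0],[0,0,0]]

```text
t: 10.4
ee_pos: [511.8, 174.7, 155.8]
orientation: [-2.409, -2.017, 0.001]
ft_force: [0.5, -0.7, -2.3]
width: 23.9
grasp_force: 30.0
```

```bash
python3 go.py 496 402 156 80
```

```text
pos [511.8 174.7 155.8] yaw 79.89 toolz [-5.e-04 -3.e-04 -1.e+00] q [ 0.31  0.39  1.87 -0.    0.88  0.48] shift(frac) [ 2.21e+00 -5.54e-01 -2.00e-03] rz total -0.003
```

>>> jog_arm:
  commands:
    - [-1,[0.12,-0.03,0],[0,0,0]]
    - [-1,[0.25,-0.06,0],[0,0,0]]
    - [-1,[0.3,-0.08,0],[0,0,0]]
    - [-1,[0.3,-0.08,0],[0,0,0]]
    - [-1,[0.3,-0.08,0],[0,0,0]]
    - [-1,[0.3,-0.08,0],[0,0,0]]
    - [-1,[0.3,-0.08,0],[0,0,0]]
    - [-1,[0.24,-0.04,0],[0,0,0]]
    - [-1,[0.1,-0.02,0],[0,0,0]]
    - [-1,[0,0,0],[0,0,0]]

```text
t: 11.4
ee_pos: [495.9, 404.0, 155.6]
orientation: [-2.404, -2.022, 0.0]
ft_force: [-1.6, -0.6, -4.0]
width: 23.9
grasp_force: 30.0
```

```bash
python3 - <<'E'
from m import *
im,P,o,d=cloud("scene"); cv2.imwrite("pics/s2.png",im)
E
python3 go.py 496 402 58.5 80
```

```text
pos [495.8 402.7 155.5] yaw 80.09 toolz [-7.e-04 -9.e-04 -1.e+00] q [ 0.66  0.52  1.64 -0.    0.98  0.84] shift(frac) [-0.006  0.003  0.97 ] rz total 0.002
```

View pics/s2.png

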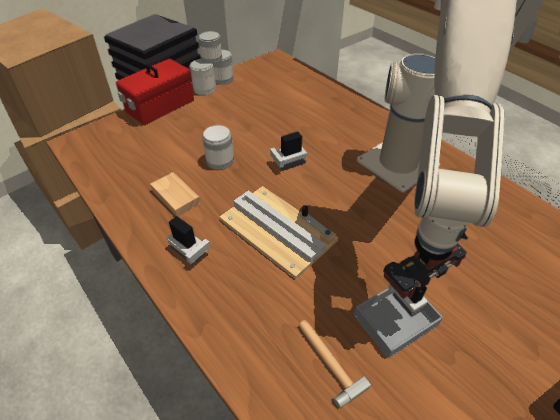

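The slot is empty, the tab is aside (305,215), and the stop hangs over the tray (410,300). Lowering.

>>> jog_arm:
  commands:
    - [-1,[0,0,0.2],[0,0,0]]
    - [-1,[0,0,0.3],[0,0,0]]
    - [-1,[0,0,0.25],[0,0,0]]
    - [-1,[0,0,0.12],[0,0,0]]
    - [-1,[0,0,0.05],[0,0,0]]
    - [-1,[0,0,0.02],[0,0,0]]
    - [-1,[0,0,0.01],[0,0,0]]
    - [-1,[0,0,0.01],[0,0,0]]
    - [-1,[0,0,0],[0,0,0]]

```text
t: 12.35
ee_pos: [496.7, 403.2, 60.8]
orientation: [2.407, 2.019, 0.002]
ft_force: [0.2, 0.8, -4.0]
width: 23.9
grasp_force: 30.0
```

>>> jog_arm:
  commands:
    - [-1,[0,0,0.01],[0,0,0]]
    - [-1,[0,0,0.008],[0,0,0]]
    - [-1,[0,0,0],[0,0,0]]
    - [-1,[0,0,0],[0,0,0]]

```text
t: 12.75
ee_pos: [496.5, 403.0, 58.4]
orientation: [-2.407, -2.019, -0.001]
ft_force: [-0.0, 0.6, -2.0]
width: 23.9
grasp_force: 30.0
```

>>> jog_arm:
  commands:
    - [-1,[0,0,0.008],[0,0,0]]
    - [-1,[0,0,0],[0,0,0]]
    - [-1,[0,0,0],[0,0,0]]

```text
t: 13.05
ee_pos: [496.5, 403.1, 58.4]
orientation: [-2.407, -2.019, -0.001]
ft_force: [-2.8, -1.0, 6.3]
width: 24.1
grasp_force: 30.0
```

>>> jog_arm:
  commands:
    - [-0.2,[0,0,0],[0,0,0]]
    - [-0.1,[0,0,0],[0,0,0]]
    - [0,[0,0,0],[0,0,0]]
    - [0,[0,0,0],[0,0,0]]
    - [0,[0,0,-0.1],[0,0,0]]
    - [0,[0,0,-0.3],[0,0,0]]
    - [0,[0,0,-0.4],[0,0,0]]
    - [0,[0,0,-0.4],[0,0,0]]
    - [0,[0,0,-0.3],[0,0,0]]
    - [0,[0,0,0],[0,0,0]]

```text
t: 14.05
ee_pos: [498.7, 404.7, 213.3]
orientation: [2.407, 2.019, 0.015]
ft_force: [0.4, -0.4, -0.6]
width: 43.9
grasp_force: 0.0
```

Run:
```python
from m import *
im,P,o,d=cloud("scene"); cv2.imwrite("pics/s3.png",im[150:400,200:480])
m=(P[...,2]>88)&(P[...,2]<100)&(abs(P[...,0]-496)<50)&(abs(P[...,1]-402)<50)
print("grip top",P[m].mean(0),m.sum())
```

```text
grip top [498.44875636 403.48097141  92.75248388] 192
```

View pics/s3.png

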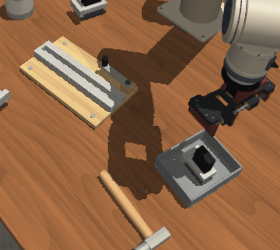

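The stop stands upright in the tray (crop (203,160)), the gripper is clear of it, and the tab is still aside.

```bash
python3 -c "
from workcell import close_job; print(close_job())"
```

```text
the job is handed in; nothing more can be done
None
```

The job is handed in at about 14 s: the tab is swung aside to about 1.65 rad, and the stop is out of the slot and standing upright in the grey tray. The arm never went near the can, hammer or offcut.

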